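# Load the check cell into the grain analyser's light path

## Robot

A 6-joint arm with a two-finger parallel gripper is mounted at the origin on the work surface. World frame = base frame: x ahead of the robot, y to its left, z up, the work surface at z = 0. Lengths are in m, angles in rad, forces in N, time in s.
With the tool pointing down it reaches from about 0.275 to 1 m from the base axis. Payload 8.4 kg.
Tool frame: the origin (TCP) lies on the front face of the gripper's body, between the roots of the fingers; the fingertips stand 73 mm ahead of it and the grasp point (between the pads) lies robot.grip_depth ahead of it (robot.grip_depth is the distance from the TCP to the grasp point, in m); z points along the fingers, y is the line along which they close (so a half turn about z gives the same grasp; the last joint's range is limited). The gripper opens to 85 mm and grips with 20 to 120 N. Pads are 22 mm wide; open, the fingers measure 114 mm over their backs; the gripper's body (76 mm by 85 mm) begins 54 mm behind the grasp point. The pads swing forward as they close: fully open they stand 13 mm farther back than shut.
Start: joints at [1.182, 0.353, 1.633, -0, 1.155, -0.002], TCP at [0.236, 0.579, 0.304] pointing down, gripper open.
Joint ranges: [-2.63, 2.63], [-0.92, 2.1], [0.06, 2.66], [-1.3, 4.44], [0, 2.69], [-3.02, 3.02]. Speed limits (rad/s): [2.22, 2.22, 2.79, 3.14, 3.14, 3.14].

## Interface

Orientations are given as a unit quaternion [x, y, z, w].
In Python, from plant import robot gives the robot as it stands.
- The arm moves only by the tool carry_out, never from a script. Its argument "motion" is a list of rows, each a list of 7 numbers: the shift along the world's x, y, z in m, then the turn, a rotation vector about the world's x, y, z in degrees, then the opening, from 0 (shut) to 1 (fully open). In form: [[tx, ty, tz, wx, wy, wz, claw], ...]. A call has 1 to 10 rows; each row is the pose to reach, as a shift and turn from the pose commanded when the call began; what a row does not reach only later rows make up. A row lasts 1/12 s, in which the tool goes at most 41.7 mm and 7.16 degrees, less where a joint would pass 70% of its speed; a pose out of reach is approached as far as the arm can. A call with a gripper value outside its range is refused whole. The fingers move at their own pace and stop on an object; "squeeze" is the grip in N (left out, the last holds). Time passes only in rows, so rows that repeat a pose let the fingers close. It gives the time, the measured TCP pose, the force, the opening and the grip force at its end, in the units of the state.
- robot.get_state(): the state, without advancing time (a new reading comes with each control period).
- robot.snapshot(name): name is "scene" or "top" or "wrist"; returns the picture (384x512x3 uint8, red, green, blue); there is no depth.
- robot.camera_info(name): a dict with "fx", "fy", "cx", "cy" (pixels), "world_to_cam" (4x4, takes a point from world to camera coordinates); the wrist camera has in their place "T_tool_cam" (4x4, takes a point from camera to tool coordinates, whose origin is the TCP and whose axes are the flange's). Camera axes: x right, y up, looking along -z (the intrinsics and any distortion apply to the point x, -y, -z); pixel columns grow to the right and rows downward; lengths in m; the calibration is good to about 2 mm. A picture is of the moment at which its call begins: read the wrist's pose just before it. camera_info takes no time and is no camera call.
- robot.sign_off(): hands the job in; it is judged then, once.
The state is a dict: "clock": time; "joint_positions": joint angles; "qd": joint speeds; "effort": joint torques, N m; "eef_pos": TCP position; "tcp_rot": TCP orientation; "wrist_force": force on the tool from outside, world axes, zero at the start; "moment": the same for the moment, N m; "width": finger opening in m; "gripper_force": force on a finger pad.
Only numpy, scipy, OpenCV 4.12 (cv2) and the standard library are available. Lean on these libraries where they do the work, as an engineer would, in place of code of your own. Each camera call takes 0.05 s, during which the arm holds its last target. There are 200 camera calls.

## Task

Take the orange-gripped check cell from its stand by the grip tab, without touching its clear windows, and lower it into the round well of the analyser stage. Press it only lightly and turn it slowly until its key is felt to drop into the slot of the stiff swivelling cup; only when the cell is fully home, never by a half-caught key, swing cell and cup gently clockwise until the clear windows squarely face the lamp and the detector, where the cup meets its stop. Force nothing, keep the cell upright and fully home, let go of it, and leave the blue-gripped cell and the other things where they are.

Things in the scene. Friction and masses are not known exactly. Their poses are not given: they have to be found in the camera images.
- cell: the check cell to load, loose, about 200 g, 96 mm tall. Origin: centre of its underside; z up; y = the way its two clear windows face (either may face the lamp), x = the way its two black sides face. Window part 34 x 34 mm, 20 to 62 mm above the origin, black cap up to 66 mm, orange grip tab on top. In the stand its foot lies on the stand's top, its key in a slot
- cell_tab (a point): middle of the check cell's orange grip tab, 81 mm above the cell's origin, axes as the cell's. The tab is 14 mm thick along x (pinch it across this), 34 mm long along y, 30 mm tall (66 to 96 mm above the cell's origin)
- cell_foot (a point): centre of the underside of the check cell's round foot, 6 mm above the cell's origin, axes as the cell's. Foot 44 mm diameter, 14 mm tall, with a 2.5 mm chamfer below. Under it a straight steel key: 42 mm long along x, 6 mm wide along y, 6 mm tall
- cell_windows: the two glass panes of the check cell, each 26 x 40 mm, in its +y and -y faces; fixed to the cell. Origin in the middle between the panes, 41 mm above the cell's origin. Not to be touched by the fingers
- stage: cell stage of the analyser, fixed: white base 130 x 230 x 20 mm, origin at the centre of its underside, z up. The light path runs along its y axis, 66 mm above the bench: grey lamp house at +y, green detector house at -y, each 74 x 46 mm, tops 83 mm above the bench. Their 25 mm snouts end 34 mm from the well's axis, tops 79 mm above the bench
- stage_rim (a point): centre of the mouth of the stage's aluminium well, 46 mm above the bench, axes as the stage's. Inside diameter 47 mm, outside 68 mm, 14 mm deep to the floor of the brass swivelling cup in it. A straight slot 8.5 mm wide and 9.5 mm deep runs right across the cup's floor, to take the cell's key
- stage_well (a point): middle of the cup's floor on the well's axis, 32 mm above the bench, axes as the stage's. While the key lies across the slot the cell's origin is at this height; when the key meets the slot the cell can sink 6 mm, until its foot lies on the cup floor (fully home)
- stage_stop (a point): mark on the stage base, 55 mm from the well's axis towards the stage's -x. The cup's stop (fully clockwise seen from above) is set so that a cell turned against it faces along the light path (the key has 0.07 rad play either way). The cup starts 0.3 to 0.75 rad anticlockwise of the stop, angle not reported, range 0.85; it turns stiffly (0.4 N m: grip the tab firmly) and stays where left
- stand: white plastic stand, fixed, 84 x 200 x 14 mm, origin at the centre of its underside, with two slots at y = +50 and -50 mm for the keys of the two cells
- blank: a second cell of the same shape and size with a blue grip tab and green glass, in the other place of the stand; to be left alone
- jar: closed jar, 60 mm diameter, 85 mm tall, origin at the centre of its underside; to be left alone
- scoop: small open sheet-steel scoop 90 x 70 x 40 mm, origin at the centre of its underside; to be left alone
- tweezers: steel tweezers lying flat, 125 mm long, about 9 mm tall, origin at the centre of their underside; to be left alone
Not all that is in view belongs to the job. Leave any yellow look-alike of the cell alone.

How it is judged:
By the outcome, as a careful person would: the job done as asked, in the order asked, and still so for the second after the job is handed in, with the robot touching nothing.
It also fails if it takes over 70 s, if anything falls off the work surface, if the arm or the gripper's body presses on something with over 40 N, if the wrist force passes 120 N, or if a joint passes its speed limit or range.

## Working session

There is one attempt and no reset: what is moved stays moved. The work goes in short steps, Python scripts to look and compute and a tool call to move; the robot and the scene stay as the last step left them, time stands still between calls to the robot, and variables do not carry over. Pictures are saved under pics/ and viewed, at most 10 in all, crops included, and the job is handed in when it is done.

Besides the shell and the picture viewer there is one more tool, called after ">>>" by a JSON object that holds its "name" and its "arguments". carry_out: Moves the arm, as the interface text tells. Its arguments: {"type":"object","properties":{"motion":{"type":"array","items":{"type":"array","items":{"type":"number"}}},"squeeze":{"type":"number"}},"required":["motion"]}

```bash
mkdir -p pics
python3 - <<'E'
from plant import robot
import cv2
print(robot.get_state(), robot.grip_depth)
for n in("top","scene"):
    print(n,robot.camera_info(n))
    cv2.imwrite(f"pics/{n}0.png",cv2.resize(robot.snapshot(n)[:,:,::-1],(800,600),interpolation=cv2.INTER_CUBIC))
print(robot.camera_info("wrist"))
E
```

```text
{'clock': 0.0, 'joint_positions': array([ 1.18158138e+00,  3.53636037e-01,  1.63413885e+00,  2.82407518e-05,
        1.15519226e+00, -2.39558708e-03]), 'qd': array([-0.00152151,  0.00014066, -0.00067207,  0.00162895, -0.00031139,
       -0.00045021]), 'effort': array([ 7.36696547e-04, -6.05252981e+01, -3.42062545e+01,  2.97056170e-05,
        9.36709024e-03,  1.08424169e-05]), 'eef_pos': array([0.23562632, 0.57847701, 0.30316715]), 'tcp_rot': array([ 1.92211671e-01,  9.81353250e-01, -6.71601611e-04, -1.46375920e-04]), 'wrist_force': array([-0.01145598, -0.53011282, -0.20619334]), 'moment': array([0.02526817, 0.02854037, 0.01221976]), 'gripper_force': 0.0, 'width': 0.08538360446143849} 0.0539
top {'fx': 401.041497494807, 'fy': 401.041497494807, 'cx': 254.60866205498763, 'cy': 190.41066727343858, 'world_to_cam': array([[ 0.02889267, -0.99951674, -0.01146748,  0.01813494],
       [ 0.98591734,  0.02660532,  0.1651035 , -0.60519548],
       [-0.16471861, -0.01607627,  0.98620958, -0.7216126 ],
       [ 0.        ,  0.        ,  0.        ,  1.        ]])}
scene {'fx': 365.5831896899186, 'fy': 365.5831896899186, 'cx': 259.0199302198005, 'cy': 188.39440084036792, 'world_to_cam': array([[-0.77066741,  0.63717933,  0.00861657,  0.44235327],
       [-0.42413832, -0.52299238,  0.73931432,  0.19807336],
       [ 0.4755822 ,  0.56611084,  0.67330535, -1.04179361],
       [ 0.        ,  0.        ,  0.        ,  1.        ]])}
{'fx': 335.5501790476092, 'fy': 335.5501790476092, 'cx': 257.1678264891431, 'cy': 188.97135849083634, 'T_tool_cam': array([[-5.80327982e-04,  9.46526440e-01,  3.22625729e-01,
         8.22614857e-02],
       [ 9.99999802e-01,  4.70889103e-04,  4.17260214e-04,
         3.02809286e-04],
       [ 2.43026885e-04,  3.22625907e-01, -9.46526526e-01,
        -7.09405284e-02],
       [ 0.00000000e+00,  0.00000000e+00,  0.00000000e+00,
         1.00000000e+00]])}
```

View pics/top0.png

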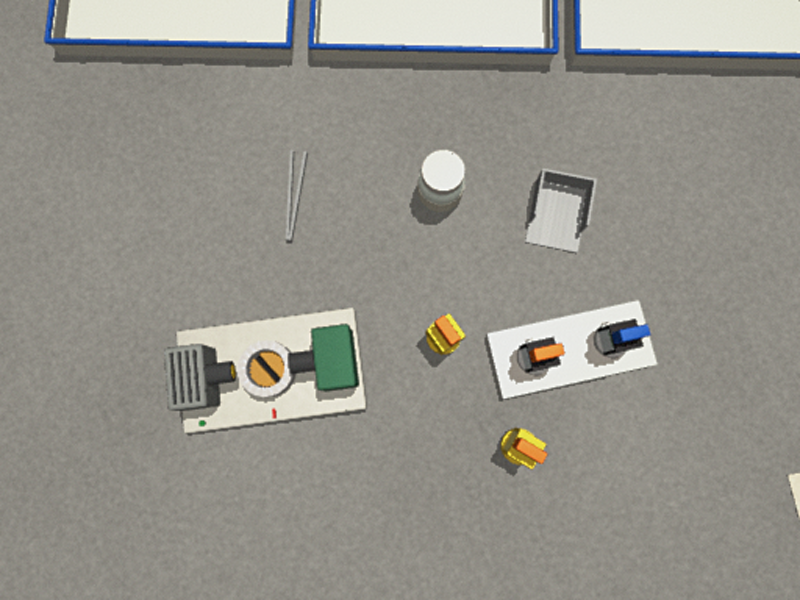

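View pics/scene0.png

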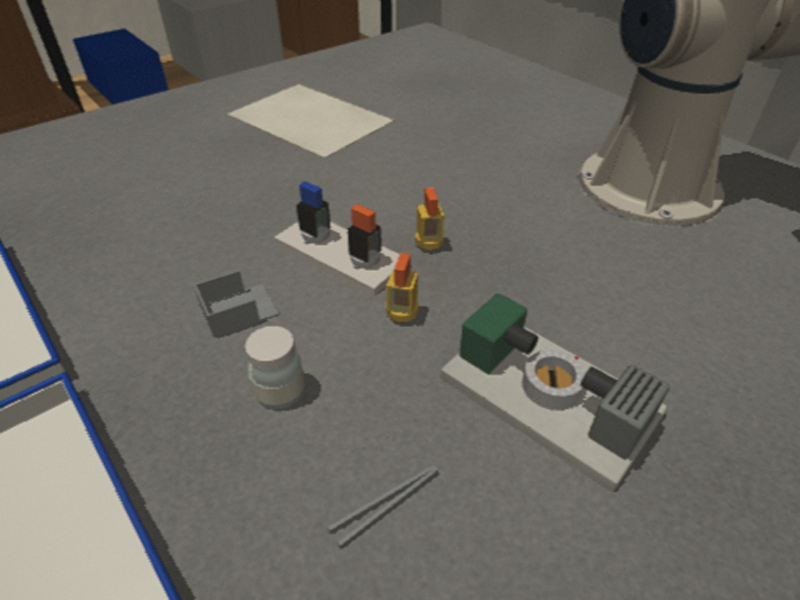

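The top view shows the orange cell at about (541,353), the well at (267,369), its slot running from (256,357) to (280,381), and the red stop mark at (274,413). The scene view shows the same layout, and the yellow look-alikes stand apart from the stand. Next I get a coarse estimate.

```bash
cat > h.py <<'E'
import numpy as np, cv2
from scipy.spatial.transform import Rotation as R
from plant import robot
def cam(name, st=None):
    c=robot.camera_info(name)
    if name=="wrist":
        T=np.eye(4);T[:3,:3]=R.from_quat(st["tcp_rot"]).as_matrix();T[:3,3]=st["eef_pos"]
        W=T@c["T_tool_cam"]
    else: W=np.linalg.inv(c["world_to_cam"])
    return c,W
def ray(c,W,u,v):
    d=W[:3,:3]@np.array([(u-c["cx"])/c["fx"],-(v-c["cy"])/c["fy"],-1]); return W[:3,3],d
def onz(c,W,u,v,z):
    o,d=ray(c,W,u,v); return o+d*(z-o[2])/d[2]
def proj(c,W,P):
    p=(np.atleast_2d(P)-W[:3,3])@W[:3,:3]
    return np.c_[c["cx"]-c["fx"]*p[:,0]/p[:,2], c["cy"]+c["fy"]*p[:,1]/p[:,2]]
E
python3 - <<'E'
from h import *
c,W=cam("top"); print(W[:3,3], {k:v for k,v in c.items() if 'dist' in k})
s=.64
for n,u,v,z in [("well",267,369,.046),("mark",274,413,.02),("slotA",256,357,.032),("slotB",280,381,.032),
 ("baseTL",178,331,.02),("baseTR",353,309,.02),("baseBR",365,409,.02),("baseBL",186,433,.02),
 ("standTL",487,334,.014),("TR",640,301,.014),("BR",657,364,.014),("BL",502,399,.014),
 ("tabL",531,354,.104),("tabR",563,351,.104)]:
    print(n,onz(c,W,u*s,v*s,z).round(4))
E
```

```text
[0.47728572 0.02262676 0.81178911] {}
well [0.5126 0.192  0.046 ]
mark [0.4596 0.1855 0.02  ]
slotA [0.5277 0.2097 0.032 ]
slotB [0.4989 0.178  0.032 ]
baseTL [0.5587 0.3145 0.02  ]
baseTR [0.5931 0.0924 0.02  ]
baseBR [0.4678 0.0723 0.02  ]
baseBL [0.432  0.2934 0.02  ]
standTL [ 0.5664 -0.0795  0.014 ]
TR [ 0.6144 -0.2754  0.014 ]
BR [ 0.5343 -0.2939  0.014 ]
BL [ 0.485  -0.0987  0.014 ]
tabL [ 0.5351 -0.1175  0.104 ]
tabR [ 0.5395 -0.1535  0.104 ]
```

>>> {"name": "carry_out", "arguments": {"motion": [[0.277,-0.385,-0.04,0,0,-40,1],[0.277,-0.385,-0.04,0,0,-40,1],[0.277,-0.385,-0.04,0,0,-40,1],[0.277,-0.385,-0.04,0,0,-40,1],[0.277,-0.385,-0.04,0,0,-40,1],[0.277,-0.385,-0.04,0,0,-40,1],[0.277,-0.385,-0.04,0,0,-40,1],[0.277,-0.385,-0.04,0,0,-40,1],[0.277,-0.385,-0.04,0,0,-40,1],[0.277,-0.385,-0.04,0,0,-40,1]]}}

```text
clock: 0.93
eef_pos: [0.4789, 0.2399, 0.2686]
tcp_rot: [0.516, 0.856, -0.0, -0.0]
wrist_force: [0.7, 1.5, 0.1]
width: 0.0854
gripper_force: 0.0
```

>>> {"name": "carry_out", "arguments": {"motion": [[0,0,0,0,0,0,1],[0,0,0,0,0,0,1]]}}

```text
clock: 1.1
eef_pos: [0.4791, 0.2399, 0.2684]
tcp_rot: [0.518, 0.855, -0.0, -0.0]
wrist_force: [-0.2, 0.4, -0.4]
width: 0.0855
gripper_force: 0.0
```

>>> {"name": "carry_out", "arguments": {"motion": [[0.034,-0.047,0,0,0,0,1],[0.034,-0.047,0,0,0,0,1],[0.034,-0.047,0,0,0,0,1],[0.034,-0.047,0,0,0,0,1],[0.034,-0.047,0,0,0,0,1]]}}

```text
clock: 1.52
eef_pos: [0.5114, 0.196, 0.2687]
tcp_rot: [0.516, 0.857, -0.0, -0.0]
wrist_force: [0.8, 0.2, 0.5]
width: 0.0851
gripper_force: 0.0
```

Run:
```python
from h import *
import pickle
st=robot.get_state(); im=robot.snapshot("wrist")[:,:,::-1].copy()
pickle.dump((st,im),open("w1.pkl","wb"))
c,W=cam("wrist",st); print(st["eef_pos"])
print(proj(c,W,[[.5128,.193,.046],[.5128,.193,.032]]))
cv2.imwrite("pics/w1.png",cv2.resize(im,(800,600),interpolation=cv2.INTER_CUBIC))
```

```text
[0.51136998 0.19597605 0.26871287]
[[256.40586416 174.39433283]
 [256.44627421 170.25641243]]
```

View pics/w1.png

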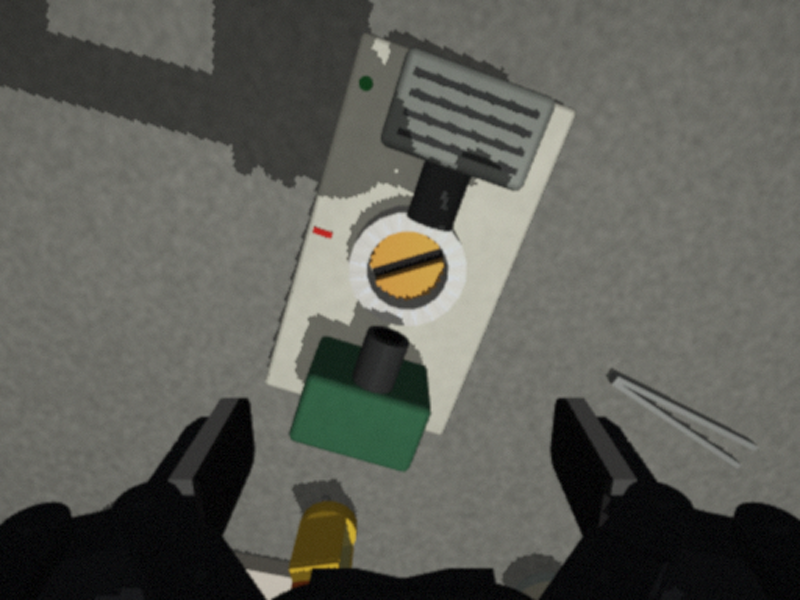

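The wrist view shows the rim ring centred at (407.5,267) and the slot running from (372,272) to (443,255). The base corners are at (363,35), (574,108), (440,433) and (268,383).

Run:
```python
from h import *
import pickle
st,im=pickle.load(open("w1.pkl","rb")); c,W=cam("wrist",st); s=.64
f=lambda u,v,z:onz(c,W,u*s,v*s,z)
for q in [(349,267),(466,267),(407.5,208),(407.5,326),(407.5,267)]: print(f(*q,.046).round(4))
d=lambda a,b:np.degrees(np.arctan2(*(b-a)[[1,0]]))
a,b=f(372,272.5,.032),f(443,255,.032); print("slot",a,b,d(a,b))
a,b=f(268,383,.02),f(363,35,.02); print("left",a,b,d(a,b)-90)
e,g=f(440,433,.02),f(574,108,.02); print("right",e,g,d(e,g)-90, "bottom",d(a,e))
print("mark",f(323,232,.02))
```

```text
[0.4847 0.1819 0.046 ]
[0.5448 0.2137 0.046 ]
[0.4987 0.2281 0.046 ]
[0.5321 0.1652 0.046 ]
[0.5148 0.1978 0.046 ]
slot [0.4992116  0.18118206 0.032     ] [0.53217449 0.21104743 0.032     ] 42.17752368807748
left [0.47282632 0.07440175 0.02      ] [0.43440941 0.29705272 0.02      ] 9.789606521682302
right [0.59601748 0.0947189  0.02      ] [0.55844306 0.31971884 0.02      ] 9.480762662192802 bottom 9.36513518701064
mark [0.46164777 0.18686574 0.02      ]
```

>>> {"name": "carry_out", "arguments": {"motion": [[0.025,-0.335,0.01,0,0,-16,1],[0.025,-0.335,0.01,0,0,-16,1],[0.025,-0.335,0.01,0,0,-16,1],[0.025,-0.335,0.01,0,0,-16,1],[0.025,-0.335,0.01,0,0,-16,1],[0.025,-0.335,0.01,0,0,-16,1],[0.025,-0.335,0.01,0,0,-16,1],[0.025,-0.335,0.01,0,0,-16,1],[0.025,-0.335,0.01,0,0,-16,1],[0.025,-0.335,0.01,0,0,-16,1]]}}

```text
clock: 2.4
eef_pos: [0.5373, -0.1411, 0.2789]
tcp_rot: [0.631, 0.776, 0.0, 0.0]
wrist_force: [-1.0, 0.8, -0.9]
width: 0.0856
gripper_force: 0.0
```

>>> {"name": "carry_out", "arguments": {"motion": [[0,0,0,0,0,0,1],[0,0,0,0,0,0,1],[0,0,0,0,0,0,1]]}}

```text
clock: 2.65
eef_pos: [0.5372, -0.1384, 0.2788]
tcp_rot: [0.63, 0.777, 0.0, -0.0]
wrist_force: [0.1, 0.1, -0.4]
width: 0.0853
gripper_force: 0.0
```

Run:
```python
from h import *
import pickle
st=robot.get_state(); im=robot.snapshot("wrist")[:,:,::-1].copy()
pickle.dump((st,im),open("w2.pkl","wb"))
c,W=cam("wrist",st); print(st["eef_pos"], R.from_quat(st["tcp_rot"]).as_matrix()[:,1])
print(proj(c,W,[[.538,-.1385,.104]]))
cv2.imwrite("pics/w2.png",cv2.resize(im,(800,600),interpolation=cv2.INTER_CUBIC))
```

```text
[ 0.53719912 -0.13837096  0.27879178] [ 9.78276336e-01  2.07304937e-01 -2.71671496e-04]
[[257.16572512 188.30543432]]
```

View pics/w2.png

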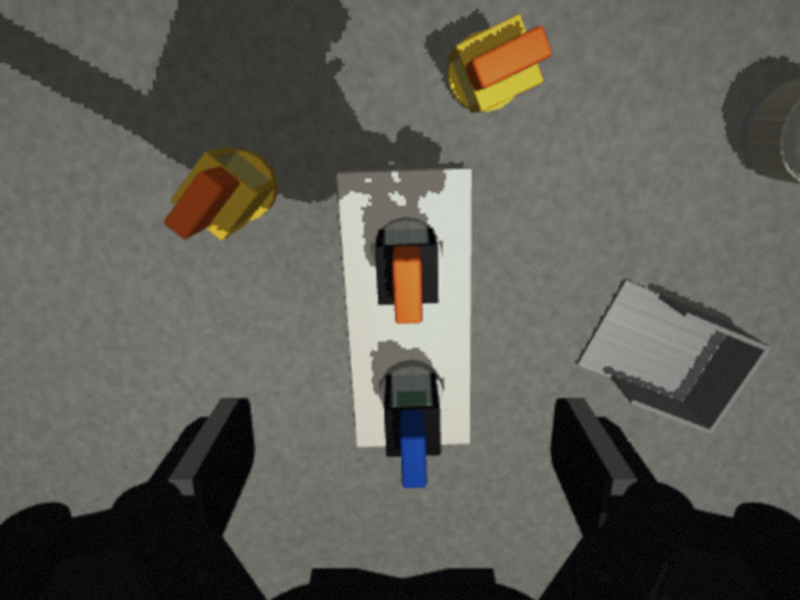

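The wrist view shows the orange tab from (393,248) to (422,323), and its cell stands in the upper stand slot. I fit the tab box outline in both the wrist and top pictures.

```bash
cat >> h.py <<'E'
from scipy.optimize import minimize
def orange(im,win):
    h=cv2.cvtColor(im,cv2.COLOR_BGR2HSV); m=((h[...,0]<14)&(h[...,1]>150)&(h[...,2]>70)).astype(np.uint8)
    o=np.zeros_like(m); x0,y0,x1,y1=win; o[y0:y1,x0:x1]=m[y0:y1,x0:x1]; return o
def fit(c,W,m,x0,zt,k=8):
    M=cv2.resize(m*255,None,fx=k,fy=k,interpolation=cv2.INTER_LINEAR)>127
    def cost(p):
        a=np.radians(p[2]); Q=[]
        for z in(zt-.03,zt):
            for sx in(-.007,.007):
                for sy in(-.017,.017):
                    Q.append([p[0]/1e3+sx*np.cos(a)-sy*np.sin(a),p[1]/1e3+sx*np.sin(a)+sy*np.cos(a),z])
        h=cv2.convexHull(((proj(c,W,Q)+.5)*k).astype(np.float32)).astype(np.int32)
        N=np.zeros(M.shape,np.uint8); cv2.fillConvexPoly(N,h,1)
        return 1-(M&(N>0)).sum()/(M|(N>0)).sum()
    r=minimize(cost,x0,method="Nelder-Mead",options=dict(initial_simplex=np.array(x0)+np.array([[0,0,0],[4,0,0],[0,4,0],[0,0,5]]),xatol=.02,fatol=1e-4))
    return r.x.round(2),r.fun
E
python3 - <<'E'
from h import *
import pickle
st,im=pickle.load(open("w2.pkl","rb")); c,W=cam("wrist",st)
m=orange(im,(235,140,290,220)); print(m.sum(),fit(c,W,m,[538,-138,12],.104))
im=cv2.resize(cv2.imread("pics/top0.png"),(512,384),interpolation=cv2.INTER_AREA); c,W=cam("top")
m=orange(im,(325,210,375,245)); print(m.sum(),fit(c,W,m,[538,-138,12],.104))
E
```

```text
503 (array([ 540.45, -137.5 ,   14.  ]), np.float64(0.4726907966229207))
73 (array([ 538.96, -137.53,   13.23]), np.float64(0.6740648766102747))
```

Run:
```python
from h import *
import h as H,pickle
st,im=pickle.load(open("w2.pkl","rb")); c,W=cam("wrist",st)
hs=cv2.cvtColor(im,cv2.COLOR_BGR2HSV); print(hs[158:210:4,261].tolist()); 
def og(im,win):
    h=cv2.cvtColor(im,cv2.COLOR_BGR2HSV); m=((h[...,0]<20)&(h[...,1]>150)&(h[...,2]>90)).astype(np.uint8)
    o=np.zeros_like(m); x0,y0,x1,y1=win; o[y0:y1,x0:x1]=m[y0:y1,x0:x1]; return o
m=og(im,(235,140,290,220)); print(m.sum(),cv2.boundingRect(m),fit(c,W,m,[538,-138,12],.104))
im=cv2.resize(cv2.imread("pics/top0.png"),(512,384),interpolation=cv2.INTER_AREA); c,W=cam("top")
m=og(im,(325,210,375,245)); print(m.sum(),cv2.boundingRect(m),fit(c,W,m,[538,-138,12],.104))
```

```text
[[9, 208, 82], [9, 216, 84], [10, 209, 134], [14, 185, 204], [15, 185, 204], [15, 190, 203], [14, 187, 205], [14, 188, 204], [14, 189, 204], [14, 192, 201], [13, 193, 202], [13, 195, 203], [13, 155, 194]]
736 (251, 165, 19, 42) (array([ 540.6 , -138.08,   13.57]), np.float64(0.21112330154443415))
165 (340, 220, 21, 11) (array([ 539.44, -138.17,   14.68]), np.float64(0.18000640307347526))
```

>>> {"name": "carry_out", "arguments": {"motion": [[0.0025,0.0005,-0.03,0,0,1.8,1],[0.0025,0.0005,-0.06,0,0,1.8,1],[0.0025,0.0005,-0.085,0,0,1.8,1],[0.0025,0.0005,-0.105,0,0,1.8,1],[0.0025,0.0005,-0.12,0,0,1.8,1],[0.0025,0.0005,-0.1275,0,0,1.8,1],[0.0025,0.0005,-0.1275,0,0,1.8,1],[0.0025,0.0005,-0.1275,0,0,1.8,1]]}}

```text
clock: 3.37
eef_pos: [0.54, -0.1392, 0.1517]
tcp_rot: [0.618, 0.786, -0.0, -0.0]
wrist_force: [0.1, -0.2, 0.3]
width: 0.0855
gripper_force: 0.0
```

>>> {"name": "carry_out", "arguments": {"motion": [[0,0,0,0,0,0,0.3],[0,0,0,0,0,0,0.3],[0,0,0,0,0,0,0.3],[0,0,0,0,0,0,0.3],[0,0,0,0,0,0,0.3],[0,0,0,0,0,0,0.3],[0,0,0,0,0,0,0.3]], "squeeze": 20}}

```text
clock: 3.95
eef_pos: [0.5398, -0.1397, 0.1515]
tcp_rot: [0.618, 0.786, 0.0, 0.0]
wrist_force: [0.5, 0.6, 0.5]
width: 0.0258
gripper_force: 0.0
```

Run:
```python
from h import *
st=robot.get_state(); im=robot.snapshot("wrist")[:,:,::-1].copy()
c,W=cam("wrist",st); print(st["eef_pos"], R.from_quat(st["tcp_rot"]).as_matrix()[:,1],st["width"])
cv2.imwrite("pics/w3.png",cv2.resize(im,(800,600),interpolation=cv2.INTER_CUBIC))
```

```text
[ 0.53975511 -0.13974388  0.15146533] [9.71831518e-01 2.35676655e-01 1.25276780e-04] 0.025829711623916257
```

View pics/w3.png

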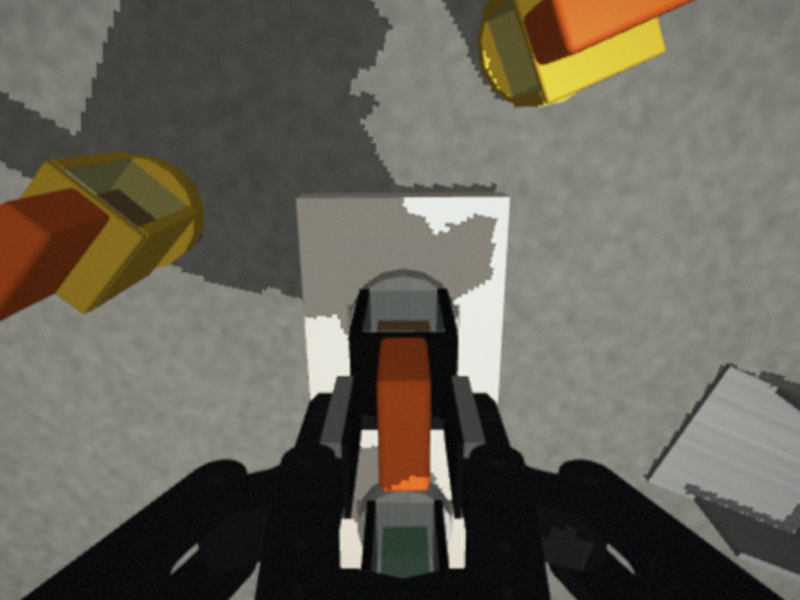

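The view shows the tab centred and square between the pads, with its top face spanning rows 380 to 490. I check the offset along the tab.

Run:
```python
from h import *
st=robot.get_state(); c,W=cam("wrist",st); T=R.from_quat(st["tcp_rot"]).as_matrix()
for u,v,z in [(380,380,.104),(430,380,.104),(381,490,.104),(430,490,.104),(381,338,.074),(428,338,.074)]:
    print((T.T@(onz(c,W,u*.64,v*.64,z)-st["eef_pos"])*1e3).round(1))
```

```text
[19.9 -4.7 47.4]
[19.9  7.9 47.4]
[-13.7  -4.9  47.4]
[-13.7   8.5  47.4]
[18.4 -5.6 77.4]
[18.4  8.9 77.4]
```

>>> {"name": "carry_out", "arguments": {"motion": [[0.0005,0.002,0,0,0,0,0.3],[0.0005,0.002,0,0,0,0,0.3],[0.0005,0.002,0,0,0,0,0],[0.0005,0.002,0,0,0,0,0],[0.0005,0.002,0,0,0,0,0],[0.0005,0.002,0,0,0,0,0],[0.0005,0.002,0,0,0,0,0]], "squeeze": 30}}

```text
clock: 4.58
eef_pos: [0.5402, -0.1377, 0.1514]
tcp_rot: [0.618, 0.786, -0.0, -0.0]
wrist_force: [-1.6, -0.1, 0.9]
width: 0.0137
gripper_force: 32.1
```

>>> {"name": "carry_out", "arguments": {"motion": [[0,0,0,0,0,0,0],[0,0,0,0,0,0,0],[0,0,0,0,0,0,0]], "squeeze": 80}}

```text
clock: 4.83
eef_pos: [0.5402, -0.1377, 0.1515]
tcp_rot: [0.618, 0.786, 0.0, -0.0]
wrist_force: [-1.2, 0.9, 5.0]
width: 0.0126
gripper_force: 78.4
```

>>> {"name": "carry_out", "arguments": {"motion": [[0,0,0.005,0,0,0,0],[0,0,0.012,0,0,0,0],[0,0,0.025,0,0,0,0],[0,0,0.045,0,0,0,0],[0,0,0.07,0,0,0,0],[0,0,0.095,0,0,0,0],[0,0,0.115,0,0,0,0],[0,0,0.13,0,0,0,0],[0,0,0.13,0,0,0,0],[0,0,0.13,0,0,0,0]]}}

```text
clock: 5.67
eef_pos: [0.5405, -0.1378, 0.282]
tcp_rot: [0.618, 0.786, 0.0, 0.001]
wrist_force: [-0.5, 0.4, -2.9]
width: 0.0125
gripper_force: 78.3
```

Run:
```python
from h import *
st=robot.get_state(); im=robot.snapshot("wrist")[:,:,::-1].copy(); print(st["wrist_force"])
sc=robot.snapshot("scene")[:,:,::-1]
cv2.imwrite("pics/l.png",np.hstack([cv2.resize(im[150:384,130:380],(400,374)),cv2.resize(sc[60:240,130:330],(400,374))]))
```

```text
[-0.46892356  0.44558983 -2.92599682]
```

View pics/l.png

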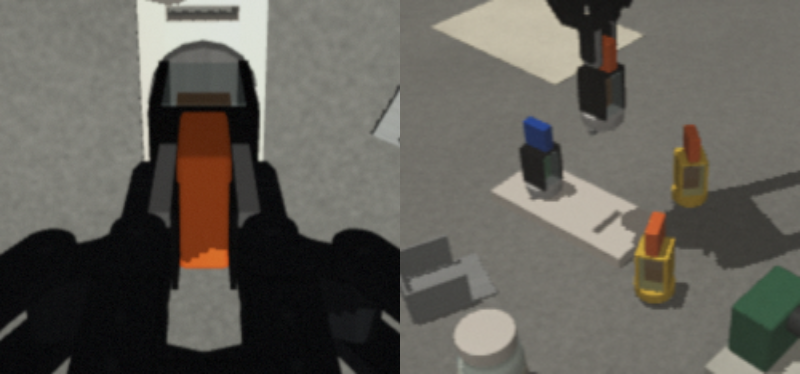

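The left panel shows the tab square in the pads. The right panel shows the cell hanging upright and the stand slot empty. Next I check the well centre on an enlarged crop with the model circle overlaid.

Run:
```python
from h import *
import pickle
st,im=pickle.load(open("w1.pkl","rb")); t=np.linspace(0,2*np.pi,200)
def ov(im,c,W,x,y,x0,y0,w,h,k):
    o=cv2.resize(im[y0:y0+h,x0:x0+w],None,fx=k,fy=k,interpolation=cv2.INTER_CUBIC)
    for r,z,col in((.034,.046,(255,0,0)),(.0235,.046,(0,0,255))):
        p=proj(c,W,np.c_[x+r*np.cos(t),y+r*np.sin(t),0*t+z]); p=((p-[x0,y0]+.5)*k).astype(np.int32)
        cv2.polylines(o,[p],True,col,1)
    return o
c,W=cam("wrist",st); a=ov(im,c,W,.515,.197,215,125,95,95,4)
b=ov(im,c,W,.515,.197,215,125,95,95,4)
tp=cv2.resize(cv2.imread("pics/top0.png"),(512,384),interpolation=cv2.INTER_AREA); c,W=cam("top")
b=ov(tp,c,W,.513,.193,145,210,54,54,7)
cv2.imwrite("pics/ring.png",np.hstack([a,cv2.resize(b,(380,380))]))
```

```text
(no output)
```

View pics/ring.png

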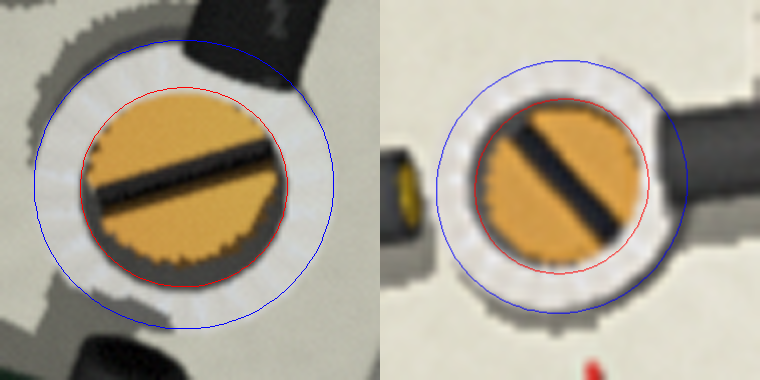

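>>> {"name": "carry_out", "arguments": {"motion": [[-0.0025,0.033,0,0,0,3,0],[-0.005,0.066,0,0,0,6,0],[-0.0075,0.1,0,0,0,9,0],[-0.01,0.133,0,0,0,12,0],[-0.0125,0.167,0,0,0,15,0],[-0.015,0.2,0,0,0,18,0],[-0.018,0.234,0,0,0,21,0],[-0.021,0.267,0,0,0,24,0],[-0.023,0.3,0,0,0,24.4,0],[-0.0255,0.334,0,0,0,24.4,0]]}}

```text
clock: 6.6
eef_pos: [0.5138, 0.1976, 0.2798]
tcp_rot: [0.438, 0.899, -0.001, -0.001]
wrist_force: [-0.0, 0.3, -3.0]
width: 0.0125
gripper_force: 78.1
```

>>> {"name": "carry_out", "arguments": {"motion": [[0,0,0,0,0,0,0],[0,0,-0.015,0,0,0,0],[0,0,-0.03,0,0,0,0],[0,0,-0.05,0,0,0,0],[0,0,-0.065,0,0,0,0],[0,0,-0.072,0,0,0,0],[0,0,-0.072,0,0,0,0],[0,0,-0.072,0,0,0,0],[0,0,-0.072,0,0,0,0]]}}

```text
clock: 7.35
eef_pos: [0.5152, 0.1963, 0.2099]
tcp_rot: [0.438, 0.899, 0.0, 0.0]
wrist_force: [0.3, -0.8, -2.9]
width: 0.0128
gripper_force: 78.3
```

```bash
cat > s.py <<'E'
from h import *
s=robot.get_state(); T=R.from_quat(s["tcp_rot"]).as_matrix()
print(s["eef_pos"].round(4),"yaw",np.degrees(np.arctan2(T[1,1],T[0,1])).round(2),s["wrist_force"].round(2),s["moment"].round(3),s["width"],T[:,2].round(4))
E
python3 s.py
python3 - <<'E'
from h import *
sc=robot.snapshot("scene")[:,:,::-1]; st=robot.get_state(); im=robot.snapshot("wrist")[:,:,::-1]
cv2.imwrite("pics/hover.png",np.hstack([cv2.resize(sc[150:320,270:440],(400,400)),cv2.resize(im[60:260,160:360],(400,400))]))
E
```

```text
[0.5152 0.1963 0.2099] yaw 38.03 [ 0.25 -0.8  -2.86] [-0.007 -0.04   0.008] 0.012750619322324058 [ 6.e-04  2.e-04 -1.e+00]
```

View pics/hover.png

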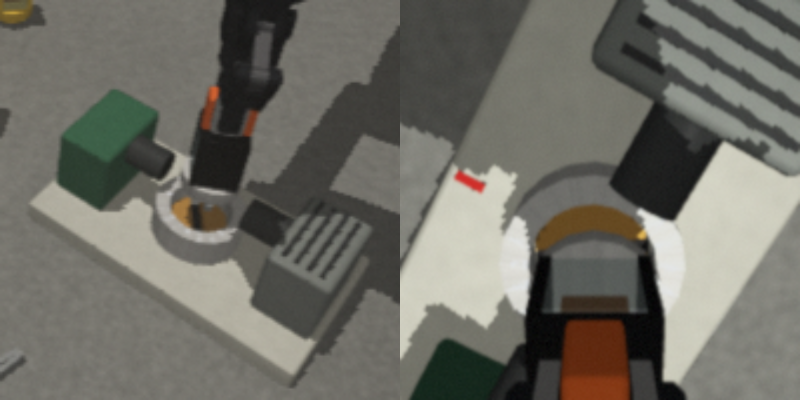

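Both panels show the cell upright over the well and centred on the ring, with the ring edges at columns 500 and 685 and the cell centred at about 595. I lower it slowly.

>>> {"name": "carry_out", "arguments": {"motion": [[0,0,-0.008,0,0,0,0],[0,0,-0.014,0,0,0,0],[0,0,-0.018,0,0,0,0],[0,0,-0.021,0,0,0,0],[0,0,-0.023,0,0,0,0],[0,0,-0.025,0,0,0,0],[0,0,-0.027,0,0,0,0],[0,0,-0.028,0,0,0,0],[0,0,-0.028,0,0,0,0]]}}

```text
clock: 8.2
eef_pos: [0.5147, 0.1963, 0.1812]
tcp_rot: [0.438, 0.899, -0.0, -0.0]
wrist_force: [0.3, 0.3, -2.1]
width: 0.0122
gripper_force: 78.4
```

>>> {"name": "carry_out", "arguments": {"motion": [[0,0,-0.001,0,0,0,0],[0,0,-0.002,0,0,0,0],[0,0,-0.003,0,0,0,0],[0,0,-0.003,0,0,0,0],[0,0,-0.003,0,0,0,0]]}}

```text
clock: 8.62
eef_pos: [0.5147, 0.1963, 0.1783]
tcp_rot: [0.438, 0.899, -0.0, -0.0]
wrist_force: [0.5, 0.0, -2.3]
width: 0.0129
gripper_force: 78.4
```

```bash
python3 s.py
```

```text
[0.5147 0.1963 0.1783] yaw 38.04 [ 0.5   0.05 -2.26] [ 0.013 -0.002 -0.049] 0.012902875156387234 [-0. -0. -1.]
```

>>> {"name": "carry_out", "arguments": {"motion": [[0,0,-0.001,0,0,0,0],[0,0,-0.0015,0,0,0,0],[0,0,-0.002,0,0,0,0],[0,0,-0.002,0,0,0,0]]}}

```text
clock: 8.95
eef_pos: [0.5147, 0.1963, 0.1762]
tcp_rot: [0.438, 0.899, -0.0, -0.0]
wrist_force: [0.1, -0.6, -2.5]
width: 0.0129
gripper_force: 78.4
```

>>> {"name": "carry_out", "arguments": {"motion": [[0,0,-0.0005,0,0,0,0],[0,0,-0.001,0,0,0,0],[0,0,-0.001,0,0,0,0]]}}

```text
clock: 9.2
eef_pos: [0.5148, 0.1963, 0.1754]
tcp_rot: [0.438, 0.899, 0.0, 0.0]
wrist_force: [-0.6, 0.0, -0.8]
width: 0.0127
gripper_force: 78.7
```

>>> {"name": "carry_out", "arguments": {"motion": [[0,0,-0.0003,0,0,0,0],[0,0,-0.0005,0,0,0,0],[0,0,-0.0005,0,0,0,0]]}}

```text
clock: 9.45
eef_pos: [0.5149, 0.1964, 0.1752]
tcp_rot: [0.438, 0.899, 0.0, 0.0]
wrist_force: [-1.6, -1.5, 3.4]
width: 0.0126
gripper_force: 79.3
```

```bash
python3 s.py
```

```text
[0.5149 0.1964 0.1752] yaw 38.03 [-1.62 -1.52  3.44] [-0.168  0.334  0.003] 0.012586325567459833 [ 4.e-04  2.e-04 -1.e+00]
```

>>> {"name": "carry_out", "arguments": {"motion": [[0,0,0,0,0,0.4,0],[0,0,0,0,0,0.8,0],[0,0,0,0,0,1.2,0],[0,0,0,0,0,1.6,0],[0,0,0,0,0,2,0],[0,0,0,0,0,2,0]]}}

```text
clock: 9.95
eef_pos: [0.5149, 0.1965, 0.1752]
tcp_rot: [0.422, 0.907, 0.0, 0.0]
wrist_force: [-0.7, 1.0, 4.6]
width: 0.0123
gripper_force: 79.5
```

```bash
python3 s.py
```

```text
[0.5149 0.1965 0.1752] yaw 40.08 [-0.67  0.99  4.56] [ 0.092  0.411 -0.022] 0.012348120081512325 [ 4.e-04  5.e-04 -1.e+00]
```

>>> {"name": "carry_out", "arguments": {"motion": [[0,0,0,0,0,0.4,0],[0,0,0,0,0,0.8,0],[0,0,0,0,0,1.2,0],[0,0,0,0,0,1.6,0],[0,0,0,0,0,2,0],[0,0,0,0,0,2,0]]}}

```text
clock: 10.45
eef_pos: [0.515, 0.1965, 0.1751]
tcp_rot: [0.406, 0.914, 0.0, 0.0]
wrist_force: [0.2, 1.4, 5.3]
width: 0.0123
gripper_force: 79.5
```

```bash
python3 s.py
```

```text
[0.515  0.1965 0.1751] yaw 42.07 [0.2  1.44 5.34] [ 0.303  0.288 -0.095] 0.012274303426195253 [ 6.e-04  5.e-04 -1.e+00]
```

>>> {"name": "carry_out", "arguments": {"motion": [[0,0,0,0,0,0.4,0],[0,0,0,0,0,0.8,0],[0,0,0,0,0,1.2,0],[0,0,0,0,0,1.6,0],[0,0,0,0,0,2,0],[0,0,0,0,0,2,0]]}}

```text
clock: 10.95
eef_pos: [0.5144, 0.1959, 0.1743]
tcp_rot: [0.39, 0.921, -0.001, -0.0]
wrist_force: [0.8, -0.3, -2.1]
width: 0.0127
gripper_force: 78.5
```

```bash
python3 s.py
```

```text
[0.5144 0.1959 0.1743] yaw 44.1 [ 0.82 -0.28 -2.15] [-0.095 -0.123 -0.002] 0.012677977979522805 [-9.e-04 -9.e-04 -1.e+00]
```

The force fell away and z dropped, so the key has met the slot. I turn 1.5° further to centre it in the play while sinking gently.

>>> {"name": "carry_out", "arguments": {"motion": [[0,0,-0.0005,0,0,0.5,0],[0,0,-0.001,0,0,1,0],[0,0,-0.0015,0,0,1.5,0],[0,0,-0.002,0,0,1.5,0],[0,0,-0.002,0,0,1.5,0]]}}

```text
clock: 11.37
eef_pos: [0.5146, 0.1961, 0.1726]
tcp_rot: [0.378, 0.926, -0.0, -0.0]
wrist_force: [1.2, -1.3, -1.9]
width: 0.0128
gripper_force: 78.3
```

```bash
python3 s.py
```

```text
[0.5146 0.1961 0.1726] yaw 45.54 [ 1.23 -1.25 -1.94] [-0.341 -0.141 -0.03 ] 0.012780390816532825 [-4.e-04 -3.e-04 -1.e+00]
```

>>> {"name": "carry_out", "arguments": {"motion": [[0,0,-0.0005,0,0,0,0],[0,0,-0.001,0,0,0,0],[0,0,-0.0015,0,0,0,0],[0,0,-0.002,0,0,0,0],[0,0,-0.0025,0,0,0,0],[0,0,-0.0025,0,0,0,0],[0,0,-0.0025,0,0,0,0]]}}

```text
clock: 11.95
eef_pos: [0.5148, 0.1963, 0.1703]
tcp_rot: [0.378, 0.926, 0.0, 0.0]
wrist_force: [0.4, -1.4, -2.4]
width: 0.0126
gripper_force: 78.4
```

>>> {"name": "carry_out", "arguments": {"motion": [[0,0,-0.0003,0,0,0,0],[0,0,-0.0006,0,0,0,0],[0,0,-0.0009,0,0,0,0],[0,0,-0.0009,0,0,0,0],[0,0,-0.0009,0,0,0,0]]}}

```text
clock: 12.37
eef_pos: [0.5148, 0.1963, 0.1695]
tcp_rot: [0.378, 0.926, 0.0, 0.0]
wrist_force: [1.6, -0.4, -1.2]
width: 0.0127
gripper_force: 78.7
```

```bash
python3 s.py
```

```text
[0.5148 0.1963 0.1695] yaw 45.54 [ 1.6  -0.39 -1.23] [-0.187 -0.252  0.003] 0.012728347722686908 [ 1.e-04  0.e+00 -1.e+00]
```

>>> {"name": "carry_out", "arguments": {"motion": [[0,0,-0.0003,0,0,0,0],[0,0,-0.0005,0,0,0,0],[0,0,-0.0005,0,0,0,0],[0,0,-0.0005,0,0,0,0]], "squeeze": 110}}

```text
clock: 12.7
eef_pos: [0.5149, 0.1963, 0.1695]
tcp_rot: [0.378, 0.926, 0.0, 0.0]
wrist_force: [-0.2, -2.9, 5.9]
width: 0.0121
gripper_force: 107.9
```

```bash
python3 s.py
```

```text
[0.5149 0.1963 0.1695] yaw 45.54 [-0.19 -2.9   5.93] [-0.414  0.079  0.002] 0.012068919091002623 [ 4.e-04  1.e-04 -1.e+00]
```

Fully home: z is 0.1695, about 6 mm lower, with the foot bearing on the floor. I now swing it clockwise slowly.

>>> {"name": "carry_out", "arguments": {"motion": [[0,0,0,0,0,-0.8,0],[0,0,0,0,0,-1.6,0],[0,0,0,0,0,-2.4,0],[0,0,0,0,0,-3.2,0],[0,0,0,0,0,-4,0],[0,0,0,0,0,-5,0],[0,0,0,0,0,-6,0],[0,0,0,0,0,-7,0],[0,0,0,0,0,-8,0]]}}

```text
clock: 13.45
eef_pos: [0.5151, 0.1959, 0.1696]
tcp_rot: [0.442, 0.897, -0.0, 0.001]
wrist_force: [0.5, -5.1, 5.9]
width: 0.0118
gripper_force: 107.9
```

```bash
python3 s.py
```

```text
[0.5151 0.1959 0.1696] yaw 37.56 [ 0.47 -5.11  5.92] [-0.988 -0.167  0.409] 0.011823186055205043 [ 1.e-03 -9.e-04 -1.e+00]
```

>>> {"name": "carry_out", "arguments": {"motion": [[0,-0.0002,0,0,0,-1,0],[0,-0.0003,0,0,0,-2,0],[0,-0.0003,0,0,0,-3,0],[0,-0.0003,0,0,0,-4,0],[0,-0.0003,0,0,0,-5,0],[0,-0.0003,0,0,0,-6,0],[0,-0.0003,0,0,0,-7,0],[0,-0.0003,0,0,0,-8,0],[0,-0.0003,0,0,0,-9,0],[0,-0.0003,0,0,0,-10,0]]}}

```text
clock: 14.28
eef_pos: [0.5151, 0.1957, 0.1696]
tcp_rot: [0.518, 0.855, -0.0, 0.001]
wrist_force: [0.0, -4.6, 5.4]
width: 0.0121
gripper_force: 107.9
```

```bash
python3 s.py
```

```text
[0.5151 0.1957 0.1696] yaw 27.55 [ 0.   -4.61  5.41] [-0.841 -0.164  0.391] 0.012143805668105414 [ 9.e-04 -7.e-04 -1.e+00]
```

>>> {"name": "carry_out", "arguments": {"motion": [[0,0,0,0,0,-1,0],[0,0,0,0,0,-2,0],[0,0,0,0,0,-3,0],[0,0,0,0,0,-4,0],[0,0,0,0,0,-5,0],[0,0,0,0,0,-6,0],[0,0,0,0,0,-7,0],[0,0,0,0,0,-8,0],[0,0,0,0,0,-9,0],[0,0,0,0,0,-10,0]]}}

```text
clock: 15.12
eef_pos: [0.515, 0.1956, 0.1695]
tcp_rot: [0.591, 0.807, -0.0, 0.001]
wrist_force: [0.7, -4.8, 6.0]
width: 0.0118
gripper_force: 108.0
```

```bash
python3 s.py
```

```text
[0.515  0.1956 0.1695] yaw 17.56 [ 0.67 -4.77  6.03] [-0.959 -0.009  0.392] 0.011839037222885223 [ 6.e-04 -9.e-04 -1.e+00]
```

Torque is steady at 0.39 N m. I go on to 12.5°, then in small steps, feeling for the stop.

>>> {"name": "carry_out", "arguments": {"motion": [[0,0,0,0,0,-0.8,0],[0,0,0,0,0,-1.6,0],[0,0,0,0,0,-2.4,0],[0,0,0,0,0,-3.2,0],[0,0,0,0,0,-4,0],[0,0,0,0,0,-5,0],[0,0,0,0,0,-5,0]]}}

```text
clock: 15.7
eef_pos: [0.515, 0.1956, 0.1696]
tcp_rot: [0.626, 0.78, -0.0, 0.0]
wrist_force: [0.1, -4.3, 7.0]
width: 0.0119
gripper_force: 108.1
```

```bash
python3 s.py
```

```text
[0.515  0.1956 0.1696] yaw 12.54 [ 0.12 -4.32  7.04] [-0.955 -0.018  0.311] 0.011899324770844502 [ 5.e-04 -9.e-04 -1.e+00]
```

>>> {"name": "carry_out", "arguments": {"motion": [[0,0,0,0,0,-0.5,0],[0,0,0,0,0,-1,0],[0,0,0,0,0,-1.5,0],[0,0,0,0,0,-1.5,0]]}}

```text
clock: 16.03
eef_pos: [0.5149, 0.1956, 0.1696]
tcp_rot: [0.636, 0.772, -0.0, 0.001]
wrist_force: [-0.3, -4.6, 6.2]
width: 0.012
gripper_force: 108.1
```

```bash
python3 s.py
```

```text
[0.5149 0.1956 0.1696] yaw 11.08 [-0.31 -4.59  6.24] [-0.944 -0.011  0.342] 0.012028358011487895 [ 5.e-04 -9.e-04 -1.e+00]
```

>>> {"name": "carry_out", "arguments": {"motion": [[0,0,0,0,0,-0.3,0],[0,0,0,0,0,-0.6,0],[0,0,0,0,0,-0.9,0],[0,0,0,0,0,-0.9,0]]}}

```text
clock: 16.37
eef_pos: [0.5149, 0.1956, 0.1696]
tcp_rot: [0.642, 0.767, -0.0, 0.0]
wrist_force: [-0.8, -4.5, 5.9]
width: 0.0119
gripper_force: 108.1
```

```bash
python3 s.py
```

```text
[0.5149 0.1956 0.1696] yaw 10.19 [-0.84 -4.49  5.89] [-1.015  0.008  0.307] 0.011929729475140162 [ 5.e-04 -1.e-03 -1.e+00]
```

>>> {"name": "carry_out", "arguments": {"motion": [[0,0,0,0,0,-0.3,0],[0,0,0,0,0,-0.6,0],[0,0,0,0,0,-0.8,0],[0,0,0,0,0,-0.8,0]]}}

```text
clock: 16.7
eef_pos: [0.5149, 0.1956, 0.1696]
tcp_rot: [0.647, 0.763, -0.0, 0.0]
wrist_force: [-0.8, -4.7, 6.9]
width: 0.0117
gripper_force: 108.1
```

```bash
python3 s.py
```

```text
[0.5149 0.1956 0.1696] yaw 9.4 [-0.76 -4.7   6.95] [-0.994  0.014  0.367] 0.011659960791617489 [ 4.e-04 -1.e-03 -1.e+00]
```

>>> {"name": "carry_out", "arguments": {"motion": [[0,0,0,0,0,-0.3,0],[0,0,0,0,0,-0.6,0],[0,0,0,0,0,-0.6,0]]}}

```text
clock: 16.95
eef_pos: [0.5149, 0.1956, 0.1696]
tcp_rot: [0.651, 0.759, -0.0, 0.0]
wrist_force: [-0.0, -4.3, 6.2]
width: 0.0122
gripper_force: 108.1
```

```bash
python3 s.py
```

```text
[0.5149 0.1956 0.1696] yaw 8.79 [-0.   -4.29  6.2 ] [-1.     0.024  0.387] 0.01215083968248483 [ 4.e-04 -1.e-03 -1.e+00]
```

>>> {"name": "carry_out", "arguments": {"motion": [[0,0,0,0,0,-0.3,0],[0,0,0,0,0,-0.6,0],[0,0,0,0,0,-0.6,0]]}}

```text
clock: 17.2
eef_pos: [0.5149, 0.1955, 0.1695]
tcp_rot: [0.655, 0.756, -0.0, 0.0]
wrist_force: [-0.7, -4.4, 6.8]
width: 0.012
gripper_force: 108.2
```

```bash
python3 s.py
```

```text
[0.5149 0.1955 0.1695] yaw 8.2 [-0.68 -4.36  6.75] [-1.011  0.042  0.462] 0.012021771434531515 [ 4.0e-04 -1.1e-03 -1.0e+00]
```

>>> {"name": "carry_out", "arguments": {"motion": [[0,0,0,0,0,-0.3,0],[0,0,0,0,0,-0.5,0],[0,0,0,0,0,-0.5,0]]}}

```text
clock: 17.45
eef_pos: [0.5149, 0.1955, 0.1695]
tcp_rot: [0.658, 0.753, -0.0, 0.001]
wrist_force: [-0.7, -4.7, 7.5]
width: 0.0117
gripper_force: 108.3
```

```bash
python3 s.py
```

```text
[0.5149 0.1955 0.1695] yaw 7.72 [-0.75 -4.68  7.53] [-0.99   0.055  0.573] 0.011742722489491885 [ 4.0e-04 -1.2e-03 -1.0e+00]
```

>>> {"name": "carry_out", "arguments": {"motion": [[0,0,0,0,0,-0.3,0],[0,0,0,0,0,-0.5,0],[0,0,0,0,0,-0.5,0]]}}

```text
clock: 17.7
eef_pos: [0.5149, 0.1955, 0.1695]
tcp_rot: [0.661, 0.75, -0.0, 0.001]
wrist_force: [-1.4, -4.2, 7.0]
width: 0.0122
gripper_force: 108.5
```

```bash
python3 s.py
```

```text
[0.5149 0.1955 0.1695] yaw 7.25 [-1.45 -4.17  7.01] [-0.972  0.052  0.792] 0.01215278895224269 [ 4.0e-04 -1.3e-03 -1.0e+00]
```

The moment has risen to 0.8 N m, so the cup is at its stop. I unload the elastic twist and the press, then let go.

>>> {"name": "carry_out", "arguments": {"motion": [[0,-0.0002,0.0002,0,0,0.4,0],[0,-0.0004,0.0004,0,0,0.8,0],[0,-0.0005,0.0005,0,0,0.9,0],[0,-0.0005,0.0005,0,0,0.9,0]]}}

```text
clock: 18.03
eef_pos: [0.5149, 0.1954, 0.1696]
tcp_rot: [0.656, 0.755, 0.0, 0.0]
wrist_force: [0.1, -4.6, 3.0]
width: 0.012
gripper_force: 107.4
```

```bash
python3 s.py
```

```text
[0.5149 0.1954 0.1696] yaw 8.06 [ 0.06 -4.55  3.04] [-0.878 -0.169  0.4  ] 0.012007138129161305 [ 3.e-04 -2.e-04 -1.e+00]
```

>>> {"name": "carry_out", "arguments": {"motion": [[0,-0.0003,0.0002,0,0,0.4,0],[0,-0.0005,0.0002,0,0,0.7,0],[0,-0.0005,0.0002,0,0,0.7,0]]}}

```text
clock: 18.28
eef_pos: [0.5149, 0.1951, 0.1696]
tcp_rot: [0.651, 0.759, 0.0, -0.0]
wrist_force: [1.7, -1.6, 0.1]
width: 0.0122
gripper_force: 107.5
```

```bash
python3 s.py
```

```text
[0.5149 0.1951 0.1696] yaw 8.74 [ 1.69 -1.59  0.09] [-0.44  -0.355  0.199] 0.012179467980278488 [ 2.e-04  4.e-04 -1.e+00]
```

>>> {"name": "carry_out", "arguments": {"motion": [[0,0,0,0,0,0,0],[0,0,0,0,0,0,0],[0,0,0,0,0,0,0.15],[0,0,0,0,0,0,0.2],[0,0,0,0,0,0,0.3],[0,0,0,0,0,0,0.45],[0,0,0,0,0,0,0.6],[0,0,0,0,0,0,0.6],[0,0,0,0,0,0,0.6]], "squeeze": 20}}

```text
clock: 19.03
eef_pos: [0.5147, 0.1951, 0.1697]
tcp_rot: [0.651, 0.759, 0.0, -0.0]
wrist_force: [-0.2, -0.8, -0.4]
width: 0.051
gripper_force: 0.0
```

```bash
python3 s.py
python3 - <<'E'
from h import *
sc=robot.snapshot("scene")[:,:,::-1]; im=robot.snapshot("wrist")[:,:,::-1]
cv2.imwrite("pics/rel.png",np.hstack([cv2.resize(sc[150:320,270:440],(400,400)),cv2.resize(im[100:360,130:390],(400,400))]))
E
```

```text
[0.5147 0.1951 0.1697] yaw 8.73 [-0.25 -0.79 -0.38] [0.037 0.052 0.001] 0.05102616023722421 [ 0.e+00  1.e-04 -1.e+00]
```

View pics/rel.png

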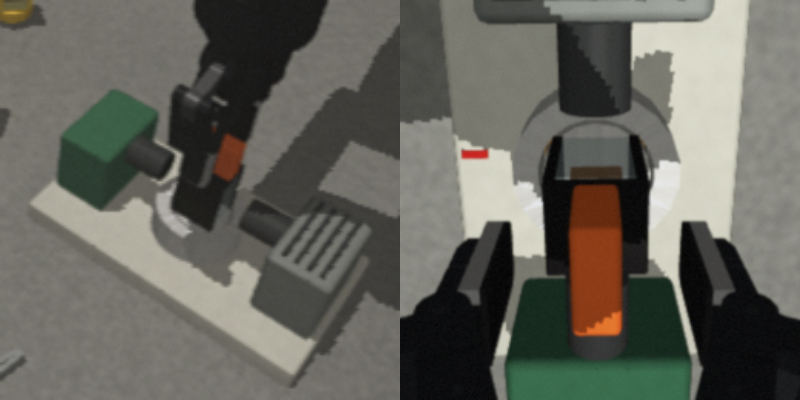

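The picture shows the cell free of the pads, upright and in the well, with its window squarely facing the snout. I retreat straight up and check from above.

>>> {"name": "carry_out", "arguments": {"motion": [[0,0,0.005,0,0,0,0.7],[0,0,0.015,0,0,0,0.8],[0,0,0.03,0,0,0,0.8],[0,0,0.05,0,0,0,0.8],[0,0,0.075,0,0,0,0.8],[0,0,0.1,0,0,0,0.8],[0,0,0.12,0,0,0,0.8],[0,0,0.12,0,0,0,0.8],[0,0,0.12,0,0,0,0.8],[0,0,0.12,0,0,0,0.8]]}}

```text
clock: 19.97
eef_pos: [0.5144, 0.1949, 0.2897]
tcp_rot: [0.651, 0.759, -0.0, 0.0]
wrist_force: [-0.7, 0.5, -1.0]
width: 0.0683
gripper_force: 0.0
```

```bash
python3 s.py
python3 - <<'E'
from h import *
st=robot.get_state(); im=robot.snapshot("wrist")[:,:,::-1].copy(); c,W=cam("wrist",st)
h=cv2.cvtColor(im,cv2.COLOR_BGR2HSV); m=((h[...,0]<20)&(h[...,1]>150)&(h[...,2]>60)).astype(np.uint8)
m[:, :225]=0; m[:,300:]=0; m[:130]=0
print(m.sum(),cv2.boundingRect(m),fit(c,W,m,[515,195.5,9],.122))
cv2.imwrite("pics/fin.png",cv2.resize(im,(800,600),interpolation=cv2.INTER_CUBIC))
E
```

```text
[0.5144 0.1949 0.2897] yaw 8.74 [-0.69  0.47 -0.99] [-0.012  0.006 -0.03 ] 0.06828031700048315 [-0. -0. -1.]
1212 (248, 160, 38, 209) (array([515.47, 195.98,   9.74]), np.float64(0.2585770633325891))
```

View pics/fin.png

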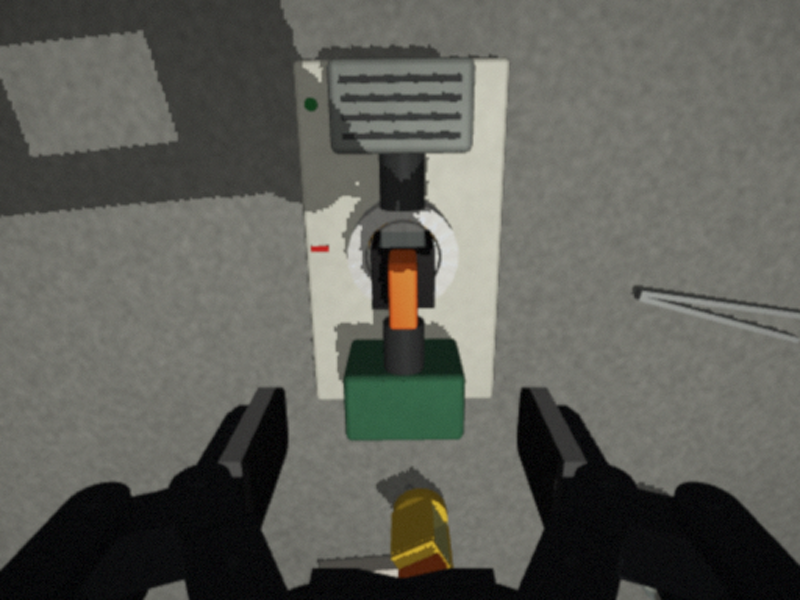

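The picture shows the tab at (403,290), in line with both snouts, and the cell upright in the well with the gripper clear of it. I hand the job in.

```bash
python3 -c "
from plant import robot
print(robot.sign_off())"
```

```text
the job is handed in; nothing more can be done
None
```

The check cell is in the analyser well, fully home and turned clockwise to the cup's stop with its windows along the light path; I let go of it and handed the job in at about 20 s of the 70 s allowed, with no verdict shown.

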